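# Clear a stack of brake parts onto blocks and sloped racks

## Robot

A 6-joint arm with a two-finger parallel gripper is mounted at the origin on the work surface. World frame = base frame: x ahead of the robot, y to its left, z up, the work surface at z = 0. Lengths are in m, angles in degrees, forces in N, time in s.
With the tool pointing down it reaches from about 0.3 to 0.875 m from the base axis. Payload 6.4 kg.
Tool frame: the origin (TCP) lies at the very end of the fingers, on their centre line; the grasp point (between the pads) lies 19 mm behind it; z points along the fingers, y is the line along which they close (so a half turn about z gives the same grasp; the last joint's range is limited). The gripper opens to 85 mm and grips with 20 to 120 N. Pads are 22 mm wide; open, the fingers measure 114 mm over their backs; the gripper's body (76 mm by 85 mm) begins 54 mm behind the grasp point. The pads swing forward as they close: fully open they stand 13 mm farther back than shut.
Start: joints at [56.133, 10.359, 92.074, -0, 77.567, -11.82], TCP at [0.216, 0.533, 0.231] pointing down, gripper open.
Joint ranges: [-171.53, 171.53], [-51.25, 118.39], [17.06, 147.69], [-65.23, 245.23], [0, 150.52], [-178.68, 178.68]. Speed limits (degrees/s): [147.25, 147.25, 172.46, 180, 180, 180].

## Interface

Orientations are given as a 3x3 rotation matrix whose columns are the frame's x, y, z axes.
In Python, from bench import bot, camera, order, recognise gives the robot as it stands.
- The arm moves only by the shell command python3 -m crank 'ROWS' [FORCE]. ROWS is JSON, a list that holds one entry, the list of rows, each a list of 7 numbers: the shift along the world's x, y, z in mm, then the turn, a rotation vector about the world's x, y, z in rad, then the closure, from -1 (fully open) to 1 (shut). In form: [[[dx, dy, dz, ax, ay, az, hand], ...]]. A call has 1 to 8 rows; each row is the pose to reach, as a shift and turn from the pose commanded when the call began; what a row does not reach only later rows make up. A row lasts 1/10 s, in which the tool goes at most 50 mm and 8.59 degrees, less where a joint would pass 70% of its speed; a pose out of reach is approached as far as the arm can. A call with a gripper value outside its range is refused whole. The fingers move at their own pace and stop on an object; FORCE is the grip in N (left out, the last holds). Time passes only in rows, so rows that repeat a pose let the fingers close. It gives the time, the measured TCP pose, the force, the opening and the grip force at its end, in the units of the state.
- bot.get_obs(): the state, without advancing time (a new reading comes with each control period).
- camera(name): name is "side" or "top" or "wrist"; returns a dict with "image" (480x640x3 uint8, blue, green, red), "camera_matrix" (3x3 intrinsics, pixels), "cam_to_world" (4x4, takes a point from camera to world coordinates); the wrist camera has in their place "mount" (4x4, takes a point from camera to tool coordinates, whose origin is the TCP and whose axes are the flange's). Camera axes: x right, y up, looking along -z (the intrinsics and any distortion apply to the point x, -y, -z); pixel columns grow to the right and rows downward; lengths in m; the calibration is good to about 2 mm. The wrist camera is an equidistant fisheye: a pixel r from the principal point sees the ray r / f radians off the axis. A picture is of the moment at which its call begins: read the wrist's pose just before it. There is no depth.
- order.close_job(): hands the job in; it is judged then, once.
Trained networks look in a picture, given as the dict that the camera call returned (one of the last four; its "shot" number tells which), for a name from the list of things; names that differ only in an ending like _2 or _b are one class to them, and where a whole thing is asked for, a point or a joint stands for the part that bears it (a point fixed in the world has none). Each returns a list of dicts, best first, with "conf" (0 to 1); they miss things now and then, are a little off and sometimes report something else, mostly with a low value. They report only what shows in the picture. A call takes as long as a camera call.
- recognise(picture, name): "bbox" ([left, top, right, bottom] in pixels, round what is visible of it).
The state is a dict: "time_s": time; "qpos": joint angles; "dq": joint speeds; "effort": joint torques, N m; "ee_pos": TCP position; "ee_rot": TCP orientation; "contact_force": force on the tool from outside, world axes, zero at the start; "torque": the same for the moment, N m; "finger_gap": opening from 0.0 (shut) to 1.0 (fully open); "finger_force": force on a finger pad.
Only numpy, scipy, OpenCV 4.12 (cv2) and the standard library are available. Lean on these libraries where they do the work, as an engineer would, in place of code of your own. Each camera call takes 0.05 s, during which the arm holds its last target. There are 200 camera calls.

## Task

Take the stack of brake parts apart from the top down, one part at a time: stand the small piston in the pocket of the small-pocket block, then the large piston in the pocket of the large-pocket block, then lay the short pad (lining up) lengthwise in the short sloped rack and last the long pad in the long one, each pad straight, about mid-width, and slid down the slope until it rests against the back stop. Leave the grey tin standing where it is.

Things in the scene. Friction and masses are not known exactly. Their poses are not given: they have to be found in the camera images.
- small_piston: small caliper piston, plain steel cylinder 34 mm diameter, 30 mm tall, 0.12 kg, on top of the stack (its underside about 64 mm above the bench at the start). Origin at the centre of its underside, z up.
- large_piston: large caliper piston, plain steel cylinder 50 mm diameter, 34 mm tall, 0.25 kg, second in the stack, standing on the short pad (underside 30 mm above the bench). Origin at the centre of its underside, z up.
- short_pad: short brake pad: dark steel backing plate with a grey lining on it, 88 mm long over its two ears (main part 64 mm), 50 mm wide, 15 mm thick, 0.3 kg; third in the stack, lying on the long pad, often a little askew on it. Ears 24 mm wide and 6 mm thick. Origin at the centre of its underside; x along its length, y across, z up out of the lining.
- long_pad: long brake pad: dark steel backing plate with a grey lining on it, 124 mm long over its two ears (main part 96 mm), 50 mm wide, 15 mm thick, 0.3 kg; bottom of the stack, lying on the bench. Ears 24 mm wide and 6 mm thick. Origin at the centre of its underside; x along its length, y across, z up out of the lining.
- small_block: holding block with the smaller pocket: grey plastic, 96 x 96 x 14 mm, fixed to the bench, with one round dark-floored pocket 48 mm across and 8 mm deep in its middle (pocket floor 6 mm above the bench). Origin at the centre of its underside.
- large_block: holding block with the larger pocket: grey plastic, 96 x 96 x 14 mm, fixed to the bench, with one round dark-floored pocket 66 mm across and 8 mm deep in its middle (pocket floor 6 mm above the bench). Origin at the centre of its underside.
- short_rack: short aluminium rack, fixed: floor 115 long x 110 mm wide, rising 15 deg towards its +x, side lips 6 high; back stop 22 high across the low (-x) end. Origin on bench under its middle; stop's foot at x -55.5, z 14. A short pad home has origin at x -13.0, y 0, z 25.4, length along the slope. Pads do not slide by themselves: friction holds them where let go.
- long_rack: long aluminium rack, fixed: floor 165 long x 110 mm wide, rising 15 deg towards its +x, side lips 6 high; back stop 22 high across the low (-x) end. Origin on bench under its middle; stop's foot at x -79.7, z 14. A long pad home has origin at x -19.8, y 0, z 30.0, length along the slope. Pads do not slide by themselves: friction holds them where let go.
- grease_tin: round grey grease tin, 60 mm diameter, 45 mm tall, standing loose on the bench beyond the task's parts; not part of the job, leave it where it is. Origin at the centre of its underside.

How it is judged (in metres and radians):
On the way, in this order (a step that is already met when the one before it is completed fails the run):
1. small piston in the pocket of the small block (horizontal distance between small_piston and small_block below 0.012 m and z of small_piston in the frame of small_block between 0.003 and 0.009 m and angle between small_piston's own z axis and vertical below 0.1 rad and linear speed of small_piston below 0.02 m/s and contact force between small_piston and the fingers below 0.1 N), for 0.2 s.
2. large piston in the pocket of the large block (horizontal distance between large_piston and large_block below 0.012 m and z of large_piston in the frame of large_block between 0.003 and 0.009 m and angle between large_piston's own z axis and vertical below 0.1 rad and linear speed of large_piston below 0.02 m/s and contact force between large_piston and the fingers below 0.1 N), for 0.2 s.
3. short pad lying in the short rack against its stop (x of short_pad in the frame of short_rack between -0.017 and -0.007 m and y of short_pad in the frame of short_rack between -0.015 and 0.015 m and z of short_pad in the frame of short_rack between 0.0204 and 0.0314 m and angle between the y axis of short_pad and the y axis of short_rack, either way round below 0.15 rad and angle between short_pad's own z axis and vertical between 0.14 and 0.38 rad and linear speed of short_pad below 0.02 m/s and contact force between short_pad and the fingers below 0.1 N), for 0.2 s.
4. long pad lying in the long rack against its stop (x of long_pad in the frame of long_rack between -0.0238 and -0.0138 m and y of long_pad in the frame of long_rack between -0.015 and 0.015 m and z of long_pad in the frame of long_rack between 0.025 and 0.036 m and angle between the y axis of long_pad and the y axis of long_rack, either way round below 0.15 rad and angle between long_pad's own z axis and vertical between 0.14 and 0.38 rad and linear speed of long_pad below 0.02 m/s and contact force between long_pad and the fingers below 0.1 N), for 0.2 s.
At the end, for the whole second after the job is handed in: Each piston upright on the floor of its own block's pocket (within 12 mm of centre, tilt under 0.1 rad); each pad lining up on the floor of its own rack, end within 6 mm of the stop, within 15 mm of mid-width, turned under 0.15 rad; all released and at rest (horizontal distance between small_piston and small_block below 0.012 m and z of small_piston in the frame of small_block between 0.003 and 0.009 m and angle between each of small_piston, large_piston's own z axis and vertical below 0.1 rad and linear speed of each of small_piston, large_piston, short_pad, long_pad below 0.02 m/s and horizontal distance between large_piston and large_block below 0.012 m and z of large_piston in the frame of large_block between 0.003 and 0.009 m and x of short_pad in the frame of short_rack between -0.017 and -0.007 m and y of short_pad in the frame of short_rack between -0.015 and 0.015 m and z of short_pad in the frame of short_rack between 0.0204 and 0.0314 m and angle between the y axis of short_pad and the y axis of short_rack, either way round below 0.15 rad and angle between short_pad's own z axis and vertical between 0.14 and 0.38 rad and x of long_pad in the frame of long_rack between -0.0238 and -0.0138 m and y of long_pad in the frame of long_rack between -0.015 and 0.015 m and z of long_pad in the frame of long_rack between 0.025 and 0.036 m and angle between the y axis of long_pad and the y axis of long_rack, either way round below 0.15 rad and angle between long_pad's own z axis and vertical between 0.14 and 0.38 rad); the robot touches nothing.
It fails at once if the grease tin was pushed more than 30 mm or tipped (distance of grease_tin from where it was at the start of the episode above 0.03 m or angle between grease_tin's own z axis and vertical above 0.4 rad).
It also fails if it takes over 128 s, if anything falls off the work surface, if the arm or the gripper's body presses on something with over 40 N, if the wrist force passes 120 N, or if a joint passes its speed limit or range.

## Working session

There is one attempt and no reset: what is moved stays moved. The work goes in short steps, Python scripts to look and compute and a shell command to move; the robot and the scene stay as the last step left them, time stands still between calls to the robot, and variables do not carry over. Pictures are saved under pics/ and viewed, at most 14 in all, crops included, and the job is handed in when it is done.

```bash
ls; mkdir -p pics
python3 - <<'E'
from bench import bot,camera,recognise
import cv2,json
o=bot.get_obs(); print({k:o[k] for k in ('time_s','ee_pos','ee_rot','contact_force','finger_gap')})
names="small_piston large_piston short_pad long_pad small_block large_block short_rack long_rack grease_tin".split()
for c in ('top','side'):
    p=camera(c); cv2.imwrite(f'pics/{c}0.png',p['image']); print(c,p['camera_matrix'],p['cam_to_world'],[k for k in p])
    for n in names:
        print(n,[([round(float(v)) for v in d['bbox']],round(float(d['conf']),2)) for d in recognise(p,n)[:2]])
E
```

```text
pics
{'time_s': 0.0, 'ee_pos': array([0.21550564, 0.53250871, 0.23040086]), 'ee_rot': array([[-9.26884060e-01,  3.75346565e-01, -9.46138634e-04],
       [ 3.75347602e-01,  9.26883027e-01, -1.42586541e-03],
       [ 3.41766156e-04, -1.67674279e-03, -9.99998536e-01]]), 'contact_force': array([-0.69838043,  0.5593133 , -0.11963758]), 'finger_gap': 0.9993933877658567}
top [[453.07092211   0.         325.81451788]
 [  0.         453.07092211 244.4058828 ]
 [  0.           0.           1.        ]] [[-0.08519513  0.97073854 -0.22451832  0.35838585]
 [-0.99635345 -0.08195195  0.02374211  0.00315713]
 [ 0.00464767  0.22572231  0.9741806   1.09166346]
 [ 0.          0.          0.          1.        ]] ['image', 'camera_matrix', 'cam_to_world', 'shot']
small_piston [([400, 244, 420, 262], 0.71)]
large_piston [([395, 248, 413, 266], 0.68)]
short_pad [([390, 244, 417, 278], 0.6), ([219, 240, 265, 283], 0.4)]
long_pad [([384, 236, 424, 283], 0.54)]
small_block [([219, 242, 264, 284], 0.77)]
large_block [([218, 241, 264, 285], 0.34)]
short_rack [([290, 271, 342, 324], 0.69)]
long_rack [([463, 259
[... 245 characters left out ...]
782 -0.02623814  0.53724685]
 [-0.02524131  0.52468463 -0.85092239 -0.93140436]
 [ 0.0090545   0.85127867  0.52463573  0.64770087]
 [ 0.          0.          0.          1.        ]] ['image', 'camera_matrix', 'cam_to_world', 'shot']
small_piston [([306, 286, 326, 310], 0.9)]
large_piston [([304, 302, 330, 328], 0.9), ([289, 313, 338, 336], 0.51)]
short_pad [([285, 313, 338, 334], 0.85)]
long_pad [([282, 306, 349, 345], 0.76)]
small_block [([300, 208, 342, 236], 0.76), ([178, 357, 299, 453], 0.29)]
large_block [([258, 176, 306, 200], 0.7), ([177, 356, 299, 455], 0.15)]
short_rack [([254, 233, 308, 277], 0.65)]
long_rack [([180, 356, 302, 454], 0.57)]
grease_tin [([370, 244, 396, 280], 0.64)]
```

Run:
```python
import cv2
for c in ('top','side'):
    im=cv2.imread(f'pics/{c}0.png')
    x=(150,170,550,470) if c=='top' else (150,160,550,460)
    cv2.imwrite(f'pics/{c}0c.png',cv2.resize(im[x[1]:x[3],x[0]:x[2]],None,fx=2,fy=2,interpolation=cv2.INTER_CUBIC))
```

```text
(no output)
```

View pics/top0c.png

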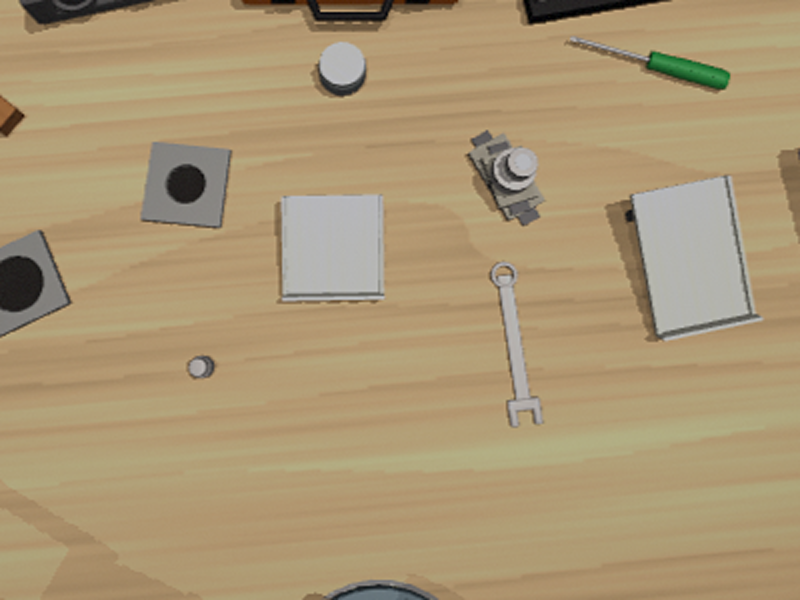

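View pics/side0c.png

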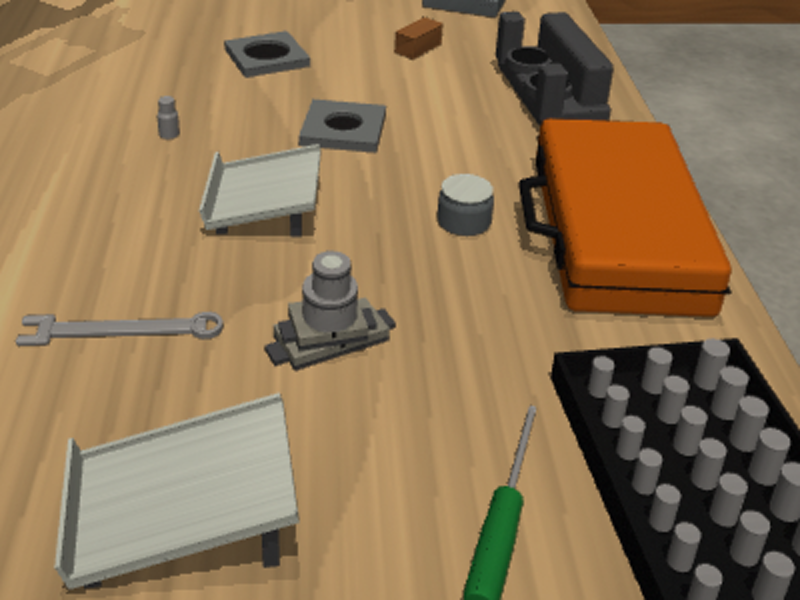

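```bash
cat > h.py <<'E'
import numpy as np, cv2
from scipy.optimize import least_squares
T=np.array
K={'top':(453.0709,325.8145,244.4059),'side':(512.2524,318.4036,237.4248)}
M={'top':T([[-0.08519513,0.97073854,-0.22451832,0.35838585],[-0.99635345,-0.08195195,0.02374211,0.00315713],[0.00464767,0.22572231,0.9741806,1.09166346]]),
'side':T([[0.99964038,0.00553782,-0.02623814,0.53724685],[-0.02524131,0.52468463,-0.85092239,-0.93140436],[0.0090545,0.85127867,0.52463573,0.64770087]])}
def proj(c,P):
    q=(np.atleast_2d(P)-M[c][:,3])@M[c][:,:3]; f,cx,cy=K[c]
    return np.c_[cx-f*q[:,0]/q[:,2], cy+f*q[:,1]/q[:,2]]
def back(c,uv,z):
    f,cx,cy=K[c]; d=M[c][:,:3]@T([(uv[0]-cx)/f,-(uv[1]-cy)/f,-1]); o=M[c][:,3]
    return (o+d*(z-o[2])/d[2])[:2]
def fit(obs,x0):  # obs: (cam,modelpoint mm,pixel)
    def r(p):
        c,s=np.cos(p[2]),np.sin(p[2]); e=[]
        for cam,m,uv in obs:
            m=T(m)/1e3; e.append(proj(cam,[p[0]+c*m[0]-s*m[1],p[1]+s*m[0]+c*m[1],m[2]])[0]-uv)
        return np.concatenate(e)
    s=least_squares(r,x0,loss='soft_l1'); return s.x, r(s.x).reshape(-1,2)
E
python3 - <<'E'
from h import *
np.set_printoptions(precision=3,suppress=True)
t=lambda x,y:(x/2+150,y/2+170); s=lambda x,y:(x/2+150,y/2+160)
for n,a,b,z in [('sp',t(521,162),s(332,262),.094),('lp',t(515,168),s(330,288),.064),('sb',t(186,183),s(343,121),.014),('lb',t(18,283),s(267,50),.014),('tin',t(342,65),s(467,190),.045)]:
    print(n,back('top',a,z),back('side',b,z))
def rack(L):
    h=L/2; f=-h*np.cos(np.radians(15)); 
    up=lambda d,hh,y:(f+d*.966-hh*.2588,y,14+d*.2588+hh*.966)
    return up
u=rack(115)
ob=[('top',u(115,6,55),t(283,196)),('top',u(115,6,-55),t(382,195)),('top',u(0,22,-55),t(383,298)),('top',u(0,22,55),t(282,299)),
('side',u(115,6,55),s(320,147)),('side',u(115,0,-55),s(318,212)),('side',u(0,22,55),s(218,153))]
for r in fit(ob,[.5,.1,0]): print(r)
u=rack(165)
ob=[('top',u(165,6,55),t(632,192)),('top',u(165,6,-55),t(731,177)),('top',u(0,22,-55),t(758,316)),('top',u(0,22,55),t(658,335)),
('side',u(165,6,55),s(283,397)),('side',u(165,0,-55),s(297,520)),('side',u(0,22,55),s(70,440))]
for r in fit(ob,[.5,-.3,0]): print(r)
# pads
E
cat > wr.py <<'E'
from h import *
from bench import bot,camera,recognise
def shot(name,crop=None):
    o=bot.get_obs(); p=camera('wrist'); cv2.imwrite('pics/'+name,p['image']); return o,p
def wback(o,p,uv,z):
    k=p['camera_matrix']; d=T([(uv[0]-k[0,2])/k[0,0],(uv[1]-k[1,2])/k[1,1]]); r=np.hypot(*d)
    v=T([d[0]/r*np.sin(r),-d[1]/r*np.sin(r),-np.cos(r)]) if r else T([0,0,-1.])
    m=p['mount']; R=T(o['ee_rot']); org=T(o['ee_pos'])+R@m[:3,3]; v=R@m[:3,:3]@v
    return (org+v*(z-org[2])/v[2])[:2]
E
```

```text
sp [ 0.557 -0.21 ] [ 0.556 -0.213]
lp [ 0.557 -0.209] [ 0.555 -0.212]
sb [0.581 0.18 ] [0.579 0.177]
lb [0.478 0.382] [0.477 0.379]
tin [ 0.704 -0.02 ] [ 0.704 -0.027]
[ 0.49   0.008 -0.074]
[[ 1.669  0.227]
 [-0.672  0.246]
 [-0.476 -0.927]
 [ 2.321 -0.903]
 [-0.235 -0.615]
 [-1.832 -3.42 ]
 [ 0.327  0.087]]
[ 0.443 -0.408  0.091]
[[ 2.593  0.587]
 [-0.877 -0.055]
 [-0.221  1.508]
 [ 3.386  0.558]
 [ 0.258  0.598]
 [ 0.098 -1.   ]
 [ 2.774 -0.156]]
```

```bash
python3 -m crank '[[[170,-372,20,0,0,0,-1],[170,-372,20,0,0,0,-1],[170,-372,20,0,0,0,-1],[170,-372,20,0,0,0,-1],[170,-372,20,0,0,0,-1],[170,-372,20,0,0,0,-1],[170,-372,20,0,0,0,-1],[170,-372,20,0,0,0,-1]]]' 25
python3 -m crank '[[[170,-372,0,0,0,0,-1],[170,-372,0,0,0,0,-1],[170,-372,0,0,0,0,-1],[170,-372,0,0,0,0,-1],[170,-372,0,0,0,0,-1],[170,-372,0,0,0,0,-1],[170,-372,0,0,0,0,-1],[170,-372,0,0,0,0,-1]]]'
python3 - <<'E'
from wr import *
o,p=shot('w1.png'); print(p['camera_matrix'],p['mount'],o['ee_pos'],o['ee_rot'],o['qpos'],o['contact_force'])
for n in ('small_piston','large_piston','short_pad','long_pad'): print(n,[([round(float(v)) for v in d['bbox']],round(float(d['conf']),2)) for d in recognise(p,n)[:2]])
E
```

```text
time_s: 1.8
ee_pos: [0.3824, 0.1678, 0.2513]
ee_rot: [[-0.927, 0.375, 0.001], [0.375, 0.927, 0.0], [-0.001, 0.001, -1.0]]
contact_force: [2.1, 0.6, -0.7]
finger_gap: 0.997
finger_force: 0.0
time_s: 2.6
ee_pos: [0.5487, -0.1964, 0.2509]
ee_rot: [[-0.927, 0.376, 0.0], [0.376, 0.927, -0.0], [-0.0, 0.0, -1.0]]
contact_force: [0.4, 0.4, 0.1]
finger_gap: 0.995
finger_force: 0.0
[[371.64829954   0.         316.65494026]
 [  0.         371.64829954 238.9056505 ]
 [  0.           0.           1.        ]] [[-1.33104837e-04  9.47401310e-01  3.20048029e-01  8.38357271e-02]
 [ 9.99999209e-01  5.26487769e-04 -1.14261122e-03 -3.81279908e-04]
 [-1.25101274e-03  3.20047624e-01 -9.47400630e-01 -1.43056315e-01]
 [ 0.00000000e+00  0.00000000e+00  0.00000000e+00  1.00000000e+00]] [ 0.54869824 -0.19637357  0.25086529] [[-9.26713002e-01  3.75769726e-01  3.54607834e-04]
 [ 3.75769728e-01  9.26713067e-01 -6.20439313e-05]
 [-3.51933945e-04  7.57539716e-05 -9.99999935e-01]] [-3.13578034e+01  1.04101308e+01  8.97155799e+01  7.65695570e-03
  7.98550896e+01 -9.92872554e+01] [0.43586131 0.3630344  0.08825501]
small_piston [([285, 205, 328, 252], 0.92)]
large_piston [([287, 191, 337, 240], 0.56)]
short_pad [([272, 165, 349, 244], 0.86)]
long_pad [([261, 156, 363, 257], 0.6)]
```

View pics/w1.png

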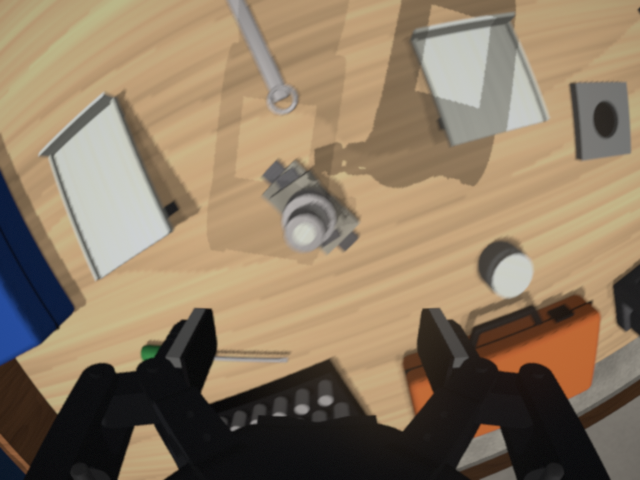

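Run:
```python
from wr import *
np.set_printoptions(precision=4,suppress=True)
o,p=shot('w2.png')
print(o['ee_pos'])
for n in ('small_piston','large_piston','short_pad','long_pad'): print(n,[([round(float(v),1) for v in d['bbox']],round(float(d['conf']),2)) for d in recognise(p,n)[:2]])
cv2.imwrite('pics/w2c.png',cv2.resize(p['image'][140:270,240:380],None,fx=5,fy=5,interpolation=cv2.INTER_CUBIC)[:600])
print(wback(o,p,(305,231),.094),wback(o,p,(307,221),.064))
```

```text
[ 0.5478 -0.1941  0.2503]
small_piston [([281.5, 206.2, 326.6, 253.6], 0.75)]
large_piston [([282.0, 188.4, 338.0, 242.0], 0.95)]
short_pad [([269.2, 167.7, 348.7, 248.2], 0.8)]
long_pad [([259.5, 159.4, 359.4, 257.9], 0.95)]
[ 0.5534 -0.2069] [ 0.5535 -0.2059]
```

View pics/w2c.png

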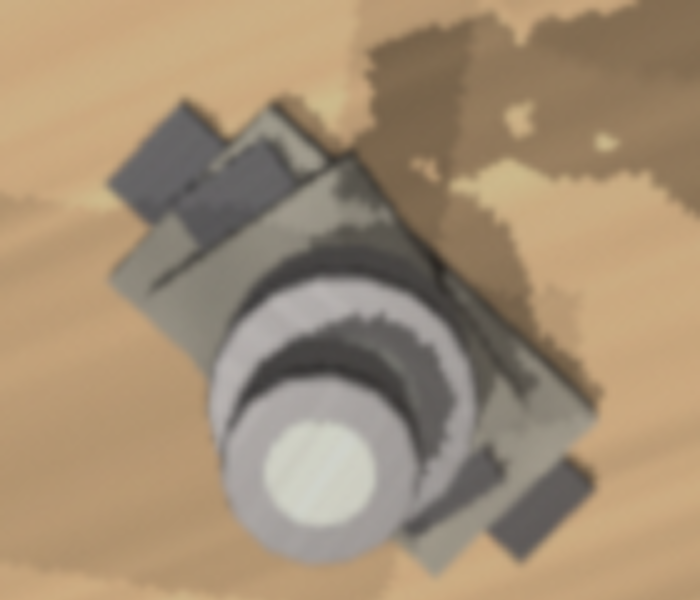

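```bash
python3 -m crank '[[[7,-15,-60,0,0,0,-1],[7,-15,-110,0,0,0,-1],[7,-15,-150,0,0,0,-1],[7,-15,-178,0,0,0,-1],[7,-15,-178,0,0,0,-1],[7,-15,-178,0,0,0,-1],[7,-15,-178,0,0,0,0],[7,-15,-178,0,0,0,0.3]]]' 25
python3 -m crank '[[[0,0,0,0,0,0,1],[0,0,0,0,0,0,1],[0,0,0,0,0,0,1],[0,0,0,0,0,0,1],[0,0,0,0,0,0,1],[0,0,0,0,0,0,1]]]' 30
```

```text
time_s: 3.9
ee_pos: [0.5569, -0.2101, 0.0757]
ee_rot: [[-0.927, 0.375, 0.004], [0.375, 0.927, -0.003], [-0.005, -0.001, -1.0]]
contact_force: [-0.2, -0.1, -0.3]
finger_gap: 0.697
finger_force: 0.0
time_s: 4.5
ee_pos: [0.556, -0.2096, 0.0744]
ee_rot: [[-0.927, 0.375, 0.002], [0.375, 0.927, -0.001], [-0.002, -0.0, -1.0]]
contact_force: [-1.0, 1.9, 7.2]
finger_gap: 0.388
finger_force: 29.3
```

```bash
python3 -m crank '[[[0,0,15,0,0,0,1],[0,0,40,0,0,0,1],[0,0,85,0,0,0,1],[5,45,85,0,0,0,1],[10,90,85,0,0,0,1],[12,140,85,0,0,0,1],[15,190,85,0,0,0,1],[18,240,85,0,0,0,1]]]'
python3 -m crank '[[[3,50,0,0,0,0,1],[5,100,0,0,0,0,1],[6,149,0,0,0,0,1],[6,149,0,0,0,0,1],[6,149,0,0,0,0,1],[6,149,0,0,0,0,1]]]'
python3 - <<'E'
from wr import *
np.set_printoptions(precision=4,suppress=True)
o,p=shot('w3.png')
print(o['ee_pos'],o['finger_gap'],o['contact_force'])
for n in ('small_block','small_piston','large_block','short_rack'): print(n,[([round(float(v),1) for v in d['bbox']],round(float(d['conf']),2)) for d in recognise(p,n)[:2]])
E
```

```text
time_s: 5.3
ee_pos: [0.573, 0.0323, 0.1589]
ee_rot: [[-0.927, 0.376, 0.001], [0.376, 0.927, -0.0], [-0.001, 0.0, -1.0]]
contact_force: [1.1, 0.7, -1.0]
finger_gap: 0.384
finger_force: 30.3
time_s: 5.9
ee_pos: [0.5791, 0.1787, 0.1581]
ee_rot: [[-0.927, 0.376, -0.0], [0.376, 0.927, -0.001], [-0.0, -0.0, -1.0]]
contact_force: [0.3, -0.0, -0.8]
finger_gap: 0.383
finger_force: 30.3
[0.5791 0.1787 0.1581] 0.3829340162697319 [ 0.2833 -0.0495 -0.8328]
small_block [([252.0, 150.1, 388.3, 282.6], 0.78)]
small_piston [([273.5, 271.5, 357.9, 370.8], 0.65)]
large_block [([427.6, 0.0, 571.2, 103.2], 0.74)]
short_rack [([22.8, 106.8, 180.6, 287.3], 0.86)]
```

View pics/w3.png

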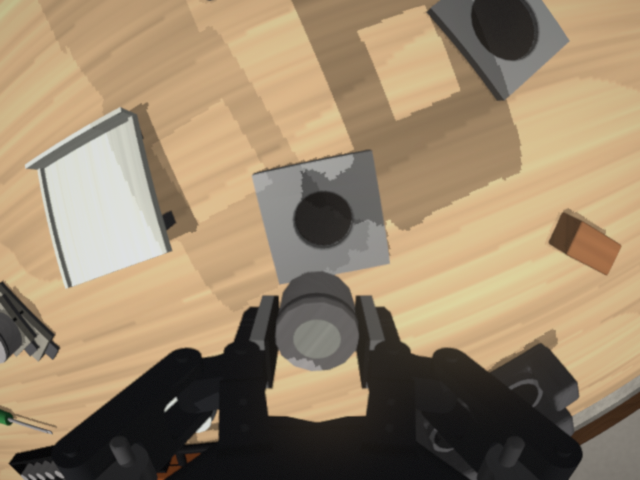

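Run:
```python
from wr import *
np.set_printoptions(precision=4,suppress=True)
o,p=shot('w4.png')
print(o['ee_pos'],wback(o,p,(323,218.5),.014),wback(o,p,(505,27),.014),'pist',wback(o,p,(317,327),.1777))
```

```text
[0.5794 0.1783 0.1579] [0.5774 0.1845] [0.4795 0.3863] pist [0.5737 0.1804]
```

```bash
python3 -m crank '[[[2,3,-45,0,0,0,1],[2,3,-90,0,0,0,1],[2,3,-115,0,0,0,1],[2,3,-129,0,0,0,1],[2,3,-129,0,0,0,1],[2,3,-129,0,0,0,1]]]'
python3 - <<'E'
from wr import *
o,p=shot('w5.png'); print(o['ee_pos'],o['contact_force'])
q=camera('side'); r=camera('top')
a=cv2.resize(p['image'][130:380,200:440],None,fx=2,fy=2,interpolation=cv2.INTER_CUBIC)
b=cv2.resize(q['image'][180:240,280:360],(400,300),interpolation=cv2.INTER_CUBIC)
z=np.zeros((500,800+80,3),np.uint8); z[:500,:480]=a; z[:300,480:]=b; cv2.imwrite('pics/w5c.png',z[:, :800])
E
```

```text
time_s: 6.8
ee_pos: [0.5823, 0.1825, 0.03]
ee_rot: [[-0.927, 0.376, 0.002], [0.376, 0.927, 0.0], [-0.002, 0.001, -1.0]]
contact_force: [-0.5, -0.1, -1.2]
finger_gap: 0.385
finger_force: 30.3
[0.58227383 0.18246029 0.03003769] [-0.46951245 -0.067187   -1.18141521]
```

View pics/w5c.png

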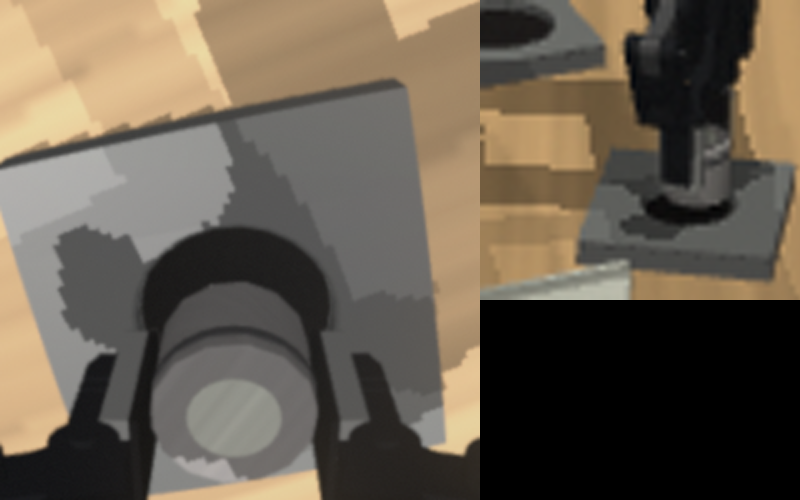

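Run:
```python
from wr import *
np.set_printoptions(precision=4,suppress=True)
o,p=shot('w6.png'); R=T(o['ee_rot']); e=T(o['ee_pos'])[:2]
for uv,z in [((317.5,243.5),.014),((317.5,271.5),.0196),((270,282),.014),((364,282),.014)]:
    w=wback(o,p,uv,z); print(w, (w-e)@R[:2,:2])
```

```text
[0.5574 0.1933] [0.0275 0.0002]
[0.568  0.1889] [0.0161 0.0002]
[0.567  0.1649] [ 0.008  -0.0224]
[0.5839 0.2065] [0.008  0.0225]
```

```bash
python3 -m crank '[[[-3,1,0,0,0,0,1],[-3,1,-4,0,0,0,1],[-3,1,-8,0,0,0,1],[-3,1,-11,0,0,0,1],[-3,1,-13,0,0,0,1],[-3,1,-13,0,0,0,1],[-3,1,-13,0,0,0,1]]]'
```

```text
time_s: 7.7
ee_pos: [0.5778, 0.1836, 0.0164]
ee_rot: [[-0.927, 0.375, -0.001], [0.375, 0.927, -0.0], [0.001, -0.001, -1.0]]
contact_force: [-5.2, -0.8, 7.2]
finger_gap: 0.386
finger_force: 31.1
```

```bash
python3 -m crank '[[[0,0,0,0,0,0,0],[0,0,0,0,0,0,0],[0,0,0,0,0,0,0],[0,0,0,0,0,0,-0.2],[0,0,0,0,0,0,-0.3],[0,0,30,0,0,0,-0.3],[0,0,75,0,0,0,-0.3],[0,0,75,0,0,0,-0.5]]]'
python3 - <<'E'
from wr import *
o,p=shot('w7.png'); print(o['ee_pos'],o['contact_force'])
q=camera('side'); 
a=cv2.resize(p['image'][130:380,200:440],None,fx=2,fy=2,interpolation=cv2.INTER_CUBIC)
b=cv2.resize(q['image'][180:240,280:344],(320,300),interpolation=cv2.INTER_CUBIC)
z=np.zeros((500,800,3),np.uint8); z[:500,:480]=a; z[:300,480:]=b; cv2.imwrite('pics/w7c.png',z)
E
```

```text
time_s: 8.5
ee_pos: [0.5827, 0.1842, 0.0974]
ee_rot: [[-0.927, 0.375, 0.011], [0.375, 0.927, 0.001], [-0.01, 0.005, -1.0]]
contact_force: [0.7, -0.1, 1.6]
finger_gap: 0.747
finger_force: 0.0
[0.58274605 0.18421053 0.09737324] [ 0.66348041 -0.11631274  1.59746702]
```

View pics/w7c.png

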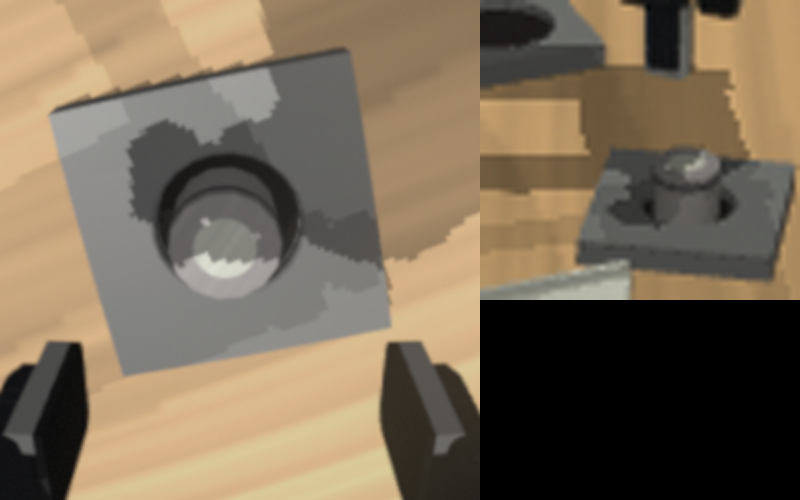

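```bash
python3 -m crank '[[[0,0,40,0,0,0,-1],[-5,-45,40,0,0,0,-1],[-8,-94,40,0,0,0,-1],[-12,-143,40,0,0,0,-1],[-15,-192,40,0,0,0,-1],[-18,-241,40,0,0,0,-1],[-20,-290,40,0,0,0,-1],[-22,-339,40,0,0,0,-1]]]'
python3 -m crank '[[[-4,-50,0,0,0,0,-1],[-4,-54,0,0,0,0,-1],[-4,-54,0,0,0,0,-1],[-4,-54,0,0,0,0,-1]]]'
python3 - <<'E'
from wr import *
np.set_printoptions(precision=4,suppress=True)
o,p=shot('w8.png'); print(o['ee_pos'])
print([([round(float(v),1) for v in d['bbox']],round(float(d['conf']),2)) for d in recognise(p,'large_piston')[:2]])
t=camera('top');s=camera('side')
for q in (t,s): print([([round(float(v),1) for v in d['bbox']],round(float(d['conf']),2)) for d in recognise(q,'large_piston')[:2]])
E
```

```text
time_s: 9.4
ee_pos: [0.5548, -0.1569, 0.1292]
ee_rot: [[-0.927, 0.375, -0.002], [0.375, 0.927, 0.001], [0.003, 0.0, -1.0]]
contact_force: [0.3, 0.2, 0.6]
finger_gap: 0.999
finger_force: 0.0
time_s: 9.8
ee_pos: [0.5515, -0.208, 0.1295]
ee_rot: [[-0.927, 0.375, -0.002], [0.375, 0.927, 0.002], [0.003, 0.001, -1.0]]
contact_force: [0.1, -0.0, -0.6]
finger_gap: 1.001
finger_force: 0.0
[ 0.5515 -0.208   0.1295]
[([281.4, 209.7, 366.4, 298.6], 0.7)]
[]
[([302.7, 295.9, 331.5, 325.2], 0.68)]
```

```bash
python3 -m crank '[[[4,-2,-40,0,0,0,-1],[4,-2,-70,0,0,0,-1],[4,-2,-91,0,0,0,-1],[4,-2,-91,0,0,0,-1],[4,-2,-91,0,0,0,-1],[4,-2,-91,0,0,0,0.1],[4,-2,-91,0,0,0,1],[4,-2,-91,0,0,0,1]]]' 25
python3 -m crank '[[[0,0,0,0,0,0,1],[0,0,0,0,0,0,1],[0,0,0,0,0,0,1],[0,0,0,0,0,0,1]]]' 40
```

```text
time_s: 10.9
ee_pos: [0.5574, -0.2117, 0.0417]
ee_rot: [[-0.927, 0.375, 0.003], [0.375, 0.927, -0.001], [-0.003, 0.0, -1.0]]
contact_force: [0.5, 2.1, 4.4]
finger_gap: 0.575
finger_force: 25.1
time_s: 11.3
ee_pos: [0.5574, -0.2117, 0.0418]
ee_rot: [[-0.927, 0.375, 0.003], [0.375, 0.927, -0.001], [-0.003, 0.0, -1.0]]
contact_force: [-0.7, 2.9, 6.5]
finger_gap: 0.569
finger_force: 40.6
```

```bash
python3 -m crank '[[[0,0,15,0,0,0,1],[0,0,45,0,0,0,1],[0,0,90,0,0,0,1],[-5,40,110,0,0,0,1],[-12,89,110,0,0,0,1],[-18,138,110,0,0,0,1],[-25,187,110,0,0,0,1],[-31,236,110,0,0,0,1]]]'
python3 -m crank '[[[-6,49,0,0,0,0,1],[-13,98,0,0,0,0,1],[-19,147,0,0,0,0,1],[-26,196,0,0,0,0,1],[-32,245,0,0,0,0,1],[-39,294,0,0,0,0,1],[-45,343,0,0,0,0,1],[-48,362,0,0,0,0,1]]]'
python3 -m crank '[[[0,0,-60,0,0,0,1],[0,0,-60,0,0,0,1],[0,0,-60,0,0,0,1],[0,0,-60,0,0,0,1]]]'
python3 - <<'E'
from wr import *
np.set_printoptions(precision=4,suppress=True)
o,p=shot('w9.png'); print(o['ee_pos'],o['contact_force'],o['finger_gap'])
for n in ('large_block','large_piston'): print([([round(float(v),1) for v in d['bbox']],round(float(d['conf']),2)) for d in recognise(p,n)[:2]])
cv2.imwrite('pics/w9c.png',cv2.resize(p['image'][100:380,180:460],None,fx=2,fy=2,interpolation=cv2.INTER_CUBIC))
E
```

```text
time_s: 12.1
ee_pos: [0.5245, 0.0261, 0.151]
ee_rot: [[-0.927, 0.376, 0.001], [0.376, 0.927, -0.0], [-0.001, 0.0, -1.0]]
contact_force: [1.0, 0.4, -2.8]
finger_gap: 0.568
finger_force: 42.3
time_s: 12.9
ee_pos: [0.4759, 0.3906, 0.1511]
ee_rot: [[-0.928, 0.372, 0.001], [0.372, 0.928, 0.002], [-0.0, 0.002, -1.0]]
contact_force: [-0.6, -0.6, -2.1]
finger_gap: 0.568
finger_force: 42.4
time_s: 13.3
ee_pos: [0.478, 0.3864, 0.0913]
ee_rot: [[-0.927, 0.376, 0.001], [0.376, 0.927, 0.0], [-0.001, 0.001, -1.0]]
contact_force: [-0.1, 1.5, -1.6]
finger_gap: 0.566
finger_force: 42.5
[0.478  0.3864 0.0913] [-0.1248  1.4732 -1.5577] 0.5659258219391237
[([214.7, 137.3, 421.6, 294.0], 0.81)]
[([252.9, 245.7, 380.0, 380.1], 0.81)]
```

View pics/w9c.png

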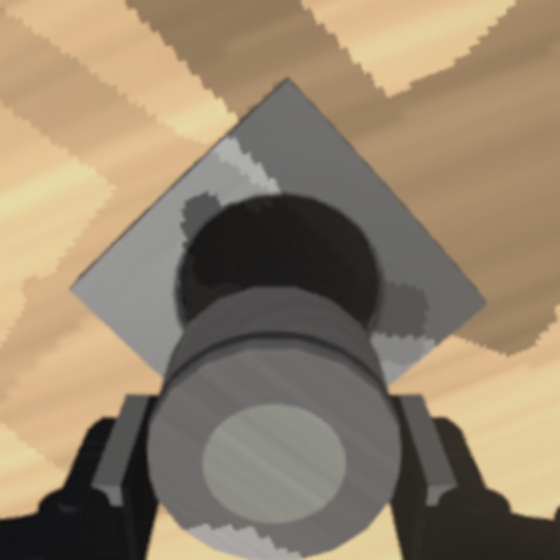

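Run:
```python
from wr import *
np.set_printoptions(precision=4,suppress=True)
o,p=shot('w10.png'); R=T(o['ee_rot']); e=T(o['ee_pos'])[:2]
for uv,z in [((280,193),.014),((177,285),.014),((382,285),.014),((70,288),.014),((485,302),.014),((287,80),.014),((275,287),.0795),((275,450),.1135)]:
    w=wback(o,p,(uv[0]/2+180,uv[1]/2+100),z); print(w, (w-e)@R[:2,:2])
```

```text
[0.4461 0.4024] [0.0361 0.0021]
[0.4612 0.3611] [ 0.0065 -0.0304]
[0.4858 0.4213] [0.0064 0.0346]
[0.4489 0.328 ] [ 0.0055 -0.0657]
[0.5044 0.4512] [0.0004 0.0694]
[0.415  0.4171] [0.0704 0.0041]
[0.4519 0.3979] [0.0291 0.0002]
[0.4714 0.3898] [0.008 0.   ]
```

```bash
python3 -m crank '[[[-1,3,-40,0,0,0,1],[-1,3,-58,0,0,0,1],[-1,3,-64,0,0,0,1],[-1,3,-68,0,0,0,1],[-1,3,-71,0,0,0,1],[-1,3,-73,0,0,0,1],[-1,3,-73,0,0,0,1],[-1,3,-73,0,0,0,1]]]'
```

```text
time_s: 14.3
ee_pos: [0.4771, 0.39, 0.0179]
ee_rot: [[-0.927, 0.375, 0.002], [0.375, 0.927, 0.001], [-0.001, 0.002, -1.0]]
contact_force: [0.9, 0.6, 1.0]
finger_gap: 0.569
finger_force: 42.8
```

```bash
python3 -m crank '[[[0,0,0,0,0,0,0],[0,0,0,0,0,0,-0.3],[0,0,0,0,0,0,-0.4],[0,0,0,0,0,0,-0.5],[0,0,0,0,0,0,-0.5],[0,0,30,0,0,0,-0.5],[0,0,75,0,0,0,-0.6],[0,0,120,0,0,0,-1]]]'
python3 - <<'E'
from wr import *
np.set_printoptions(precision=4,suppress=True)
o,p=shot('w11.png'); print(o['ee_pos'])
s=camera('side'); a=cv2.resize(p['image'][130:330,200:440],None,fx=2,fy=2,interpolation=cv2.INTER_CUBIC)
b=cv2.resize(s['image'][160:220,250:314],(320,300),interpolation=cv2.INTER_CUBIC)
z=np.zeros((400,800,3),np.uint8); z[:400,:480]=a; z[:300,480:]=b; cv2.imwrite('pics/w11c.png',z)
E
python3 -m crank '[[[13,-98,30,0,0,0,-1],[19,-147,30,0,0,0,-1],[26,-196,30,0,0,0,-1],[32,-245,30,0,0,0,-1],[39,-294,30,0,0,0,-1],[45,-343,30,0,0,0,-1],[45,-343,30,0,0,0,-1],[45,-343,30,0,0,0,-1]]]'
python3 -m crank '[[[5,-50,0,0,0,0,-1],[10,-98,0,0,0,0,-1],[15,-147,0,0,0,0,-1],[20,-196,0,0,0,0,-1],[30,-235,0,0,0,0,-1],[38,-260,0,0,0,0,-1],[38,-260,0,0,0,0,-1],[38,-260,0,0,0,0,-1]]]'
python3 - <<'E'
from wr import *
np.set_printoptions(precision=4,suppress=True)
o,p=shot('w12.png'); print(o['ee_pos'])
for n in ('short_pad','long_pad'): print([([round(float(v),1) for v in d['bbox']],round(float(d['conf']),2)) for d in recognise(p,n)[:2]])
cv2.imwrite('pics/w12c.png',cv2.resize(p['image'][120:320,220:420],None,fx=3,fy=3,interpolation=cv2.INTER_CUBIC))
E
```

```text
time_s: 15.1
ee_pos: [0.4753, 0.3891, 0.1372]
ee_rot: [[-0.927, 0.375, -0.002], [0.375, 0.927, -0.001], [0.002, -0.002, -1.0]]
contact_force: [0.5, 0.9, 0.5]
finger_gap: 0.946
finger_force: 0.0
[0.4753 0.3891 0.1372]
time_s: 16.0
ee_pos: [0.522, 0.0411, 0.1669]
ee_rot: [[-0.924, 0.381, 0.001], [0.381, 0.924, -0.002], [-0.002, -0.001, -1.0]]
contact_force: [-0.3, 0.9, 0.3]
finger_gap: 0.999
finger_force: 0.0
time_s: 16.8
ee_pos: [0.5589, -0.2128, 0.1661]
ee_rot: [[-0.927, 0.376, -0.001], [0.376, 0.927, 0.001], [0.001, 0.001, -1.0]]
contact_force: [-0.5, 1.0, -0.4]
finger_gap: 0.995
finger_force: 0.0
[ 0.5589 -0.2128  0.1661]
[([271.7, 158.9, 372.6, 266.2], 0.6)]
[([261.1, 152.1, 388.8, 272.3], 0.73)]
```

View pics/w11c.png

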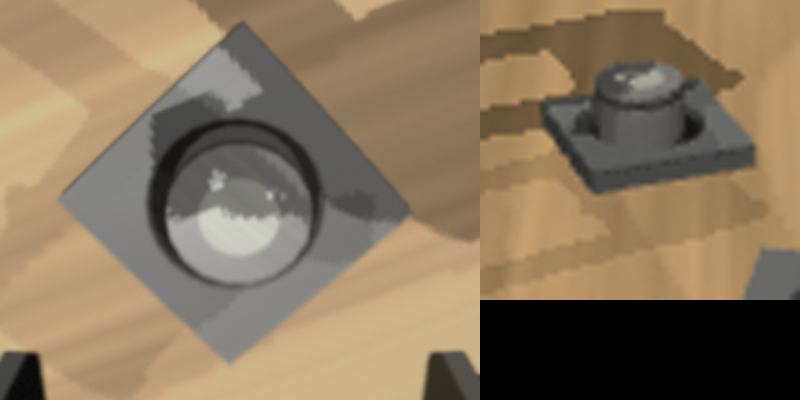

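View pics/w12c.png

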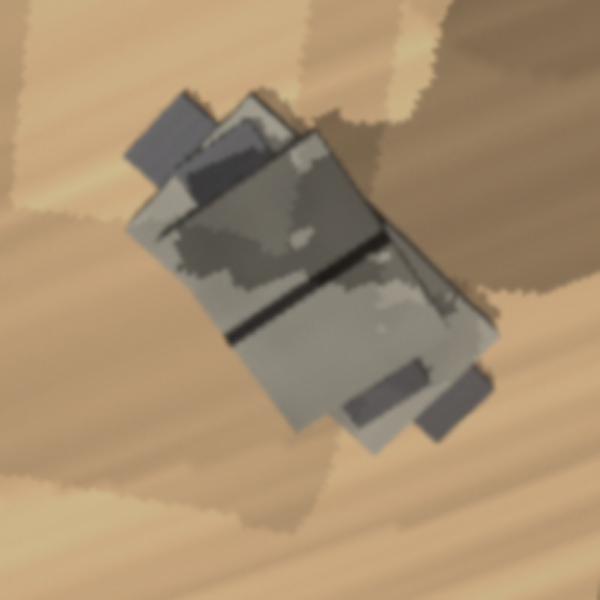

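Run:
```python
from wr import *
np.set_printoptions(precision=4,suppress=True)
o,p=shot('w13.png'); R=T(o['ee_rot']); e=T(o['ee_pos'])[:2]; print(e)
f=lambda u,v,z: wback(o,p,(u/3+220,v/3+120),z)
def fitp(pts,mod,z):
    w=T([f(*q,z) for q in pts]); m=T(mod,float)/1e3
    r=least_squares(lambda a:(w-(T([[np.cos(a[2]),np.sin(a[2])],[-np.sin(a[2]),np.cos(a[2])]]).T@m.T).T-a[:2]).ravel(),[.55,-.2,.5]).x
    d=w-(T([[np.cos(r[2]),np.sin(r[2])],[-np.sin(r[2]),np.cos(r[2])]]).T@m.T).T-r[:2]
    print(r,np.degrees(r[2]),(r[:2]-e)@R[:2,:2],d.ravel()*1e3)
# pad +x toward camera-near? pad axes: length from far (lower right) to near
fitp([(317,130),(297,432),(232,340),(385,237)],[(-32,-25),(32,25),(0,25),(0,-25)],.030)
fitp([(252,93),(128,228),(375,453),(497,332)],[(-48,-25),(-48,25),(48,25),(48,-25)],.015)
print(np.degrees(np.arctan2(R[1,1],R[0,1])))
```

```text
[ 0.559  -0.2117]
[ 0.5528 -0.2044 -1.4765] -84.59552227751382 [0.0084 0.0045] [ -9.3812 -11.9592   8.655   12.0072 -19.062  -25.9866  19.7882  25.9386]
[ 0.5556 -0.2026  0.4098] 23.481733409488516 [0.0065 0.0072] [-19.7995  45.306   21.0712 -45.6275  20.0416 -45.1288 -21.3133  45.4504]
68.04316924443022
```

Run:
```python
from wr import *
np.set_printoptions(precision=4,suppress=True)
o,p=shot('w14.png'); R=T(o['ee_rot']); e=T(o['ee_pos'])[:2]; print(e)
f=lambda u,v,z: wback(o,p,(u/3+220,v/3+120),z)
def fitp(pts,mod,z):
    w=T([f(*q,z) for q in pts]); m=T(mod,float)/1e3*[1,-1]
    g=lambda a:(T([[np.cos(a[2]),-np.sin(a[2])],[np.sin(a[2]),np.cos(a[2])]])@m.T).T+a[:2]
    r=min((least_squares(lambda a:(w-g(a)).ravel(),[.55,-.2,y]) for y in (.5,-2)),key=lambda s:s.cost).x
    print(r,np.degrees(r[2]),(r[:2]-e)@R[:2,:2],((w-g(r))*1e3).ravel())
fitp([(317,130),(297,432),(232,340),(385,237)],[(-32,-25),(32,25),(0,25),(0,-25)],.030)
fitp([(252,93),(128,228),(375,453),(497,332)],[(-48,-25),(-48,25),(48,25),(48,-25)],.015)
```

```text
[ 0.559  -0.2118]
[ 0.553  -0.2046  0.2222] 12.732182167857342 [0.0083 0.0045] [-0.5906  0.2206 -0.1342 -0.1729  0.3244  0.7375  0.4004 -0.7853]
[ 0.5558 -0.2028  0.4232] 24.249040089753912 [0.0064 0.0072] [ 0.1326  0.1682  0.5644  0.6543  0.113   0.0093 -0.8101 -0.8319]
```

```bash
python3 -m crank '[[[-4,6,-40,0,0,0.15,-1],[-4,6,-80,0,0,0.3,-1],[-4,6,-100,0,0,0.45,-1],[-4,6,-100,0,0,0.606,-1],[-4,6,-100,0,0,0.606,-1],[-4,6,-100,0,0,0.606,-1],[-4,6,-100,0,0,0.606,-1]]]' 25
python3 - <<'E'
from wr import *
o,p=shot('w15.png'); print(o['ee_pos'],o['qpos'])
cv2.imwrite('pics/w15c.png',cv2.resize(p['image'][140:480,140:500],None,fx=1.7,fy=1.7,interpolation=cv2.INTER_CUBIC))
E
```

```text
time_s: 17.75
ee_pos: [0.5558, -0.2075, 0.0678]
ee_rot: [[-0.976, -0.217, 0.002], [-0.217, 0.976, -0.001], [-0.001, -0.001, -1.0]]
contact_force: [1.0, -0.2, -0.2]
finger_gap: 0.999
finger_force: 0.0
[ 0.55579472 -0.20751671  0.06782018] [-3.19270165e+01  2.36144899e+01  9.59446754e+01  3.33767510e-04
  6.03390206e+01 -1.34456420e+02]
```

View pics/w15c.png

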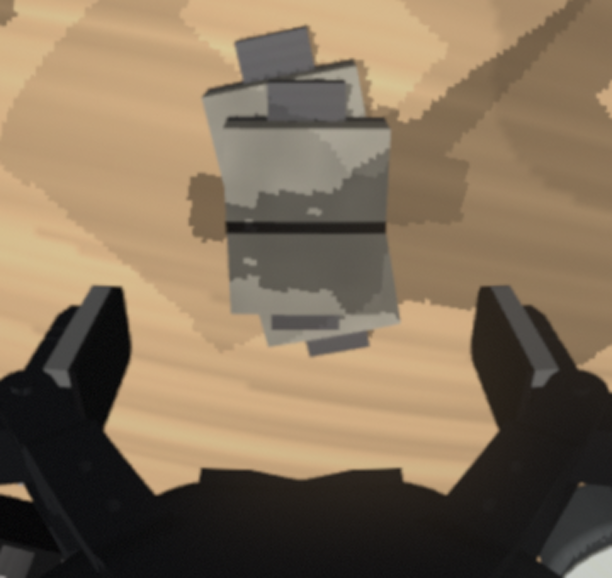

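Run:
```python
from wr import *
np.set_printoptions(precision=4,suppress=True)
o,p=shot('w16.png'); R=T(o['ee_rot']); e=T(o['ee_pos'])[:2]
for uv in [(305.5,228),(225,228),(386,228),(308,122)]:
    w=wback(o,p,(uv[0]/1.7+140,uv[1]/1.7+140),.030); print(w,(w-e)@R[:2,:2])
```

```text
[ 0.5526 -0.2059] [0.0027 0.0023]
[ 0.5582 -0.2307] [ 0.0026 -0.0231]
[ 0.5472 -0.1811] [0.0026 0.0276]
[ 0.5191 -0.2128] [0.0369 0.0029]
```

```bash
python3 -m crank '[[[-2.5,1.5,-30,0,0,0,-1],[-2.5,1.5,-44,0,0,0,-1],[-2.5,1.5,-52,0,0,0,-1],[-2.5,1.5,-52,0,0,0,-1],[-2.5,1.5,-52,0,0,0,-1],[-2.5,1.5,-52,0,0,0,-0.2],[-2.5,1.5,-52,0,0,0,0.3],[-2.5,1.5,-52,0,0,0,0.6]]]' 25
python3 -m crank '[[[0,0,0,0,0,0,1],[0,0,0,0,0,0,1],[0,0,0,0,0,0,1],[0,0,0,0,0,0,1]]]' 50
python3 -m crank '[[[0,0,10,0,0,0,1],[0,0,30,0,0,0,1],[0,0,60,0,0,0,1],[0,0,100,0,0,0,1],[0,0,130,0,0,0,1],[0,0,130,0,0,0,1]]]'
python3 - <<'E'
from wr import *
o,p=shot('w17.png'); print(o['ee_pos'],o['contact_force'])
cv2.imwrite('pics/w17c.png',cv2.resize(p['image'][100:480,140:500],None,fx=1.5,fy=1.5,interpolation=cv2.INTER_CUBIC))
E
```

```text
time_s: 18.65
ee_pos: [0.5533, -0.2064, 0.0157]
ee_rot: [[-0.976, -0.219, 0.001], [-0.219, 0.976, -0.001], [-0.001, -0.001, -1.0]]
contact_force: [1.2, -0.8, 1.5]
finger_gap: 0.579
finger_force: 27.0
time_s: 19.05
ee_pos: [0.5534, -0.2065, 0.0159]
ee_rot: [[-0.976, -0.219, 0.002], [-0.219, 0.976, -0.001], [-0.001, -0.001, -1.0]]
contact_force: [-0.6, 0.2, 6.6]
finger_gap: 0.569
finger_force: 52.5
time_s: 19.65
ee_pos: [0.5553, -0.2074, 0.1503]
ee_rot: [[-0.976, -0.22, 0.008], [-0.22, 0.976, -0.005], [-0.006, -0.006, -1.0]]
contact_force: [0.6, -0.2, -1.3]
finger_gap: 0.572
finger_force: 52.6
[ 0.55530601 -0.20740021  0.1502945 ] [ 0.64082922 -0.17643232 -1.29167414]
```

```bash
python3 -m crank '[[[-10,49,50,0,0,-0.1,1],[-10,98,50,0,0,-0.2,1],[-10,147,50,0,0,-0.297,1],[-10,196,50,0,0,-0.297,1],[-10,219,50,0,0,-0.297,1],[-10,219,50,0,0,-0.297,1],[-10,219,50,0,0,-0.297,1],[-10,219,50,0,0,-0.297,1]]]'
python3 - <<'E'
from wr import *
o,p=shot('w18.png'); print(o['ee_pos'],o['contact_force'])
print([([round(float(v),1) for v in d['bbox']],round(float(d['conf']),2)) for d in recognise(p,'short_rack')[:2]])
cv2.imwrite('pics/w18c.png',cv2.resize(p['image'][0:400,140:500],None,fx=1.5,fy=1.5,interpolation=cv2.INTER_CUBIC))
E
```

```text
time_s: 20.5
ee_pos: [0.542, 0.0124, 0.1936]
ee_rot: [[-0.997, 0.076, -0.002], [0.076, 0.997, 0.0], [0.002, -0.0, -1.0]]
contact_force: [-0.5, -0.2, -2.1]
finger_gap: 0.57
finger_force: 53.2
[0.54195627 0.01243909 0.19355891] [-0.49256086 -0.17499971 -2.10538107]
[([240.8, 76.2, 386.5, 226.9], 0.91)]
```

View pics/w18c.png

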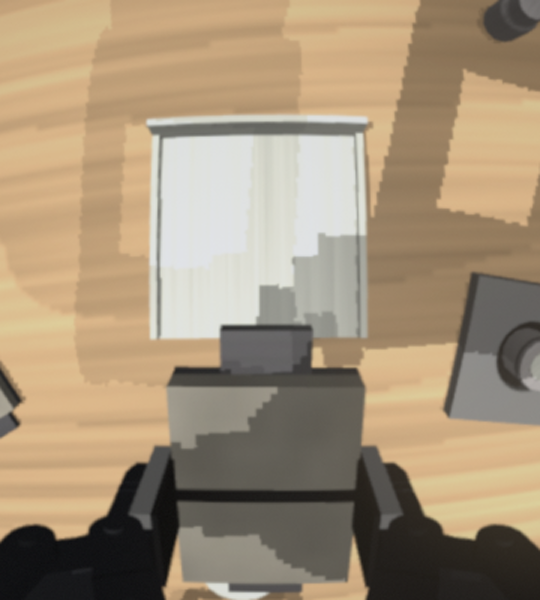

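Run:
```python
from wr import *
np.set_printoptions(precision=4,suppress=True)
o,p=shot('w19.png'); R=T(o['ee_rot']); e=T(o['ee_pos']); print(e)
f=lambda u,v,z: wback(o,p,(u/1.5+140,v/1.5),z)
h=e[2]+.0141
for uv in [(266,495),(176,495),(356,495)]: print('pad',(f(*uv,h)-e[:2])@R[:2,:2])
for uv in [(170,386),(362,386)]: print('end',(f(*uv,h)-e[:2])@R[:2,:2])
pts=[(161,135,-55.5,1),(356,134,-55.5,-1),(161,339,55.6,1),(357,337,55.6,-1)]
def r(a):
    out=[]
    for u,v,x,s in pts:
        x=x/1e3; y=s*a[3]; z=.014+(x+.0555)*.268
        out.append(f(u,v,z)-[a[0]+np.cos(a[2])*x-np.sin(a[2])*y,a[1]+np.sin(a[2])*x+np.cos(a[2])*y])
    return np.concatenate(out)
s=least_squares(r,[.49,.01,-.07,.055]); print(s.x,s.fun*1e3)
print('yaw tool y',np.arctan2(R[1,1],R[0,1])-np.pi/2)
```

```text
[0.5424 0.0119 0.1941]
pad [0.001  0.0005]
pad [ 0.0006 -0.0242]
pad [0.0006 0.0253]
end [ 0.0329 -0.0236]
end [0.0329 0.0246]
[ 0.4889  0.0128 -0.0732 -0.0551] [-1.1575 -0.5136 -0.8061  0.8332  1.3337  0.5007  0.63   -0.8203]
yaw tool y -0.07756216272200156
```

```bash
python3 -m crank '[[[-30,1,-30,-0.009,-0.13,0.004,1],[-60,1,-60,-0.019,-0.261,0.004,1],[-60,1,-85,-0.019,-0.261,0.004,1],[-60,1,-85,-0.019,-0.261,0.004,1],[-60,1,-85,-0.019,-0.261,0.004,1],[-60,1,-85,-0.019,-0.261,0.004,1]]]'
python3 -c "
from bench import bot
o=bot.get_obs();print(o['ee_pos'],o['ee_rot'],o['qpos'])"
```

```text
time_s: 21.25
ee_pos: [0.4871, 0.0125, 0.1133]
ee_rot: [[-0.962, 0.072, 0.264], [0.07, 0.997, -0.02], [-0.265, -0.001, -0.964]]
contact_force: [0.1, -0.5, -1.3]
finger_gap: 0.57
finger_force: 53.3
[0.48706547 0.01251911 0.1133159 ] [[-9.61748823e-01  7.24960826e-02  2.64165705e-01]
 [ 6.96631535e-02  9.97368275e-01 -2.00890458e-02]
 [-2.64926871e-01 -9.18000031e-04 -9.64268070e-01]] [ -14.29465072   -2.33645216  122.21133172    3.70750733   45.04263933
 -102.4172046 ]
```

```bash
python3 -m crank '[[[0,0,-35,0,0,0,1],[0,0,-60,0,0,0,1],[0,0,-60,0,0,0,1],[0,0,-60,0,0,0,1],[0,0,-60,0,0,0,1],[0,0,-60,0,0,0,1]]]'
python3 -m crank '[[[0,0,0,0,0,0,1],[0,0,0,0,0,0,1]]]'
```

```text
time_s: 21.85
ee_pos: [0.4845, 0.0137, 0.0518]
ee_rot: [[-0.963, 0.072, 0.261], [0.069, 0.997, -0.019], [-0.262, -0.0, -0.965]]
contact_force: [0.2, 0.2, -1.7]
finger_gap: 0.569
finger_force: 53.2
time_s: 22.05
ee_pos: [0.4832, 0.014, 0.0506]
ee_rot: [[-0.963, 0.072, 0.259], [0.069, 0.997, -0.019], [-0.26, 0.0, -0.966]]
contact_force: [-0.2, -0.1, -2.4]
finger_gap: 0.572
finger_force: 53.2
```

```bash
python3 -m crank '[[[2.6,-1,-9.7,0,0,0,1],[4.1,-1,-15.5,0,0,0,1],[4.6,-1,-17.4,0,0,0,1],[4.9,-1,-18.4,0,0,0,1],[4.9,-1,-18.4,0,0,0,1],[4.9,-1,-18.4,0,0,0,1],[4.9,-1,-18.4,0,0,0,1],[4.9,-1,-18.4,0,0,0,1]]]'
python3 -m crank '[[[0.3,0,-1,0,0,0,1],[0.5,0,-2,0,0,0,1],[0.5,0,-2,0,0,0,1],[0.5,0,-2,0,0,0,1]]]'
```

```text
time_s: 22.85
ee_pos: [0.4877, 0.0131, 0.0316]
ee_rot: [[-0.963, 0.072, 0.258], [0.069, 0.997, -0.018], [-0.259, 0.0, -0.966]]
contact_force: [-0.9, -0.3, -2.8]
finger_gap: 0.564
finger_force: 53.2
time_s: 23.25
ee_pos: [0.488, 0.0131, 0.0294]
ee_rot: [[-0.963, 0.072, 0.258], [0.069, 0.997, -0.018], [-0.259, 0.0, -0.966]]
contact_force: [-0.2, 0.2, -2.1]
finger_gap: 0.572
finger_force: 53.2
```

```bash
python3 -m crank '[[[0.3,0,-1,0,0,0,1],[0.3,0,-1,0,0,0,1],[0.3,0,-1,0,0,0,1]]]'
python3 -m crank '[[[0.3,0,-1,0,0,0,1],[0.3,0,-1,0,0,0,1],[0.3,0,-1,0,0,0,1]]]'
python3 -m crank '[[[0.3,0,-1,0,0,0,1],[0.3,0,-1,0,0,0,1],[0.3,0,-1,0,0,0,1]]]'
```

```text
time_s: 23.55
ee_pos: [0.4881, 0.0131, 0.0292]
ee_rot: [[-0.964, 0.071, 0.258], [0.069, 0.997, -0.018], [-0.258, 0.0, -0.966]]
contact_force: [-11.0, -0.9, 15.3]
finger_gap: 0.574
finger_force: 55.4
time_s: 23.85
ee_pos: [0.4882, 0.0131, 0.0291]
ee_rot: [[-0.964, 0.071, 0.257], [0.068, 0.997, -0.018], [-0.258, -0.0, -0.966]]
contact_force: [-22.7, -0.4, 35.6]
finger_gap: 0.569
finger_force: 57.9
time_s: 24.15
ee_pos: [0.4882, 0.0131, 0.0291]
ee_rot: [[-0.964, 0.07, 0.256], [0.068, 0.998, -0.018], [-0.257, -0.0, -0.966]]
contact_force: [-34.8, 0.1, 55.7]
finger_gap: 0.572
finger_force: 60.4
```

```bash
python3 -m crank '[[[-0.6,0,2.3,0,0,0,1],[-2.5,0.2,1.8,0,0,0,1],[-5.4,0.4,1,0,0,0,1],[-8.3,0.6,0.2,0,0,0,1],[-9.3,0.7,-0.1,0,0,0,1],[-9.3,0.7,-0.1,0,0,0,1]]]'
python3 -m crank '[[[-1,0.1,-0.3,0,0,0,1],[-2,0.1,-0.5,0,0,0,1],[-2,0.1,-0.5,0,0,0,1],[-2,0.1,-0.5,0,0,0,1]]]'
```

```text
time_s: 24.75
ee_pos: [0.4817, 0.0132, 0.0275]
ee_rot: [[-0.962, 0.072, 0.262], [0.069, 0.997, -0.019], [-0.263, -0.0, -0.965]]
contact_force: [1.9, -0.4, 6.9]
finger_gap: 0.569
finger_force: 54.2
time_s: 25.15
ee_pos: [0.4797, 0.0133, 0.027]
ee_rot: [[-0.962, 0.072, 0.262], [0.069, 0.997, -0.019], [-0.263, -0.0, -0.965]]
contact_force: [1.1, -0.1, 6.7]
finger_gap: 0.574
finger_force: 54.1
```

```bash
python3 -m crank '[[[-1,0.1,-0.3,0,0,0,1],[-2,0.1,-0.5,0,0,0,1],[-2,0.1,-0.5,0,0,0,1],[-2,0.1,-0.5,0,0,0,1]]]'
python3 -m crank '[[[-1,0.1,-0.3,0,0,0,1],[-1,0.1,-0.3,0,0,0,1],[-1,0.1,-0.3,0,0,0,1],[-1,0.1,-0.3,0,0,0,1]]]'
python3 -m crank '[[[-1,0.1,-0.3,0,0,0,1],[-1,0.1,-0.3,0,0,0,1],[-1,0.1,-0.3,0,0,0,1],[-1,0.1,-0.3,0,0,0,1]]]'
```

```text
time_s: 25.55
ee_pos: [0.4777, 0.0134, 0.0264]
ee_rot: [[-0.962, 0.072, 0.262], [0.069, 0.997, -0.019], [-0.263, -0.0, -0.965]]
contact_force: [2.3, -0.4, 7.2]
finger_gap: 0.571
finger_force: 54.1
time_s: 25.95
ee_pos: [0.4768, 0.0134, 0.0262]
ee_rot: [[-0.962, 0.072, 0.262], [0.069, 0.997, -0.019], [-0.263, -0.0, -0.965]]
contact_force: [1.5, -0.9, 6.4]
finger_gap: 0.566
finger_force: 54.1
time_s: 26.35
ee_pos: [0.4765, 0.0134, 0.0262]
ee_rot: [[-0.962, 0.072, 0.264], [0.07, 0.997, -0.02], [-0.264, -0.001, -0.964]]
contact_force: [5.9, 0.5, 3.0]
finger_gap: 0.569
finger_force: 53.7
```

```bash
python3 -m crank '[[[0,0,0,0,0,0,0],[0,0,0,0,0,0,-0.3],[0,0,0,0,0,0,-0.4],[0,0,0,0,0,0,-0.4],[-2.6,0.2,9.7,0,0,0,-0.4],[-7.7,0.6,29,0,0,0,-0.4],[-15,1,58,0,0,0,-0.5],[-15,1,90,0,0,0,-0.5]]]'
python3 -m crank '[[[20,-49,30,0.01,0.13,0,-1],[50,-85,60,0.019,0.262,0,-1],[50,-85,60,0.019,0.262,0,-1],[50,-85,60,0.019,0.262,0,-1],[50,-85,60,0.019,0.262,0,-1]]]'
python3 - <<'E'
from wr import *
o,p=shot('w20.png'); print(o['ee_pos'],o['qpos'])
for n in ('short_pad','short_rack','long_pad'): print(n,[([round(float(v),1) for v in d['bbox']],round(float(d['conf']),2)) for d in recognise(p,n)[:2]])
s=camera('side');t=camera('top')
a=cv2.resize(s['image'][215:295,230:330],(500,400),interpolation=cv2.INTER_CUBIC)
b=cv2.resize(t['image'][255:335,280:340],(300,400),interpolation=cv2.INTER_CUBIC)
cv2.imwrite('pics/w20c.png',np.hstack([a,b]))
E
```

```text
time_s: 27.15
ee_pos: [0.4562, 0.0157, 0.1139]
ee_rot: [[-0.965, 0.072, 0.254], [0.07, 0.997, -0.017], [-0.254, 0.001, -0.967]]
contact_force: [0.9, 0.1, 0.5]
finger_gap: 0.75
finger_force: 0.0
time_s: 27.65
ee_pos: [0.5073, -0.0692, 0.1733]
ee_rot: [[-0.997, 0.072, -0.004], [0.072, 0.997, 0.002], [0.004, 0.002, -1.0]]
contact_force: [-0.2, -0.3, -0.9]
finger_gap: 1.0
finger_force: 0.0
[ 0.50727385 -0.0692367   0.17325369] [-2.10903179e+01  5.98560102e+00  1.04108652e+02  2.63919129e-02
  7.01382147e+01 -1.06959083e+02]
short_pad [([384.2, 124.5, 452.8, 237.2], 0.84)]
short_rack [([341.9, 107.9, 491.0, 267.6], 0.72)]
long_pad [([129.5, 213.5, 228.0, 326.2], 0.72)]
```

View pics/w20c.png

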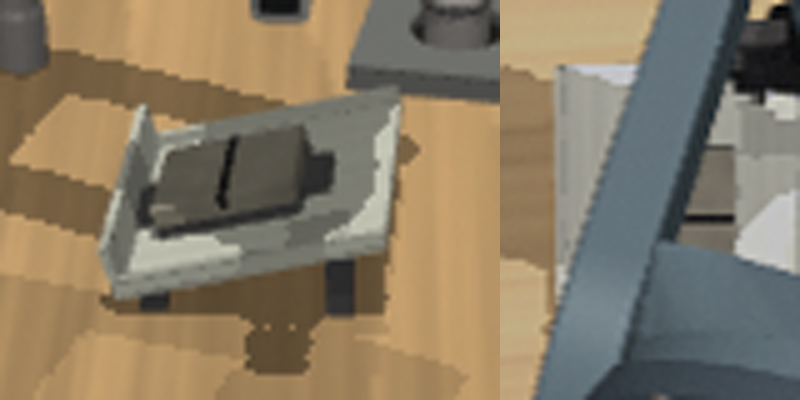

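```bash
python3 -m crank '[[[17,-47,0,0,0,0.14,-1],[34,-94,-20,0,0,0.28,-1],[48,-135,-40,0,0,0.42,-1],[48,-135,-60,0,0,0.494,-1],[48,-135,-60,0,0,0.494,-1],[48,-135,-60,0,0,0.494,-1],[48,-135,-60,0,0,0.494,-1]]]' 25
python3 - <<'E'
from wr import *
np.set_printoptions(precision=4,suppress=True)
o,p=shot('w21.png'); R=T(o['ee_rot']); e=T(o['ee_pos'])[:2]; print(o['ee_pos'],np.degrees(np.arctan2(R[1,1],R[0,1])))
b=[d for d in recognise(p,'long_pad')[:2]]
for d in b:
    l,t,r,bo=map(float,d['bbox']); print(d['bbox'],d['conf'])
    m=(t+bo)/2
    for uv,z in [((l,m),.015),((r,m),.015),(((l+r)/2,t),.006),(((l+r)/2,bo),.006)]: print((wback(o,p,uv,z)-e)@R[:2,:2])
# dark/low-saturation segmentation -> min-area rect of the lining in bench coords
im=p['image'].astype(int); g=im.max(2)-im.min(2)
m=((g<28)&(im.max(2)<190)).astype(np.uint8); l,t,r,bo=[int(float(v)) for v in b[0]['bbox']]
k=np.zeros_like(m); k[t-4:bo+5,l-4:r+5]=m[t-4:bo+5,l-4:r+5]
c=max(cv2.findContours(k,0,2)[0],key=cv2.contourArea)[:,0,:]
w=T([(wback(o,p,q,.012)-e)@R[:2,:2]*1e3 for q in c],np.float32)
print(cv2.minAreaRect(w),len(c))
E
```

```text
time_s: 28.65
ee_pos: [0.5571, -0.204, 0.1161]
ee_rot: [[-0.912, -0.41, 0.0], [-0.41, 0.912, -0.001], [0.0, -0.001, -1.0]]
contact_force: [1.0, -0.0, -0.3]
finger_gap: 1.003
finger_force: 0.0
[ 0.5571 -0.204   0.1161] 114.17388059558142
[276.1, 144.1, 355.3, 313.3] 0.63
[ 0.0084 -0.0271]
[0.0084 0.0276]
[0.0655 0.0003]
[-0.0636  0.0001]
((3.8634071350097656, 0.4146404266357422), (50.807281494140625, 120.34666442871094), 89.99644470214844) 62
```

```bash
python3 -m crank '[[[-2,-1,-45,0,0,0,-1],[-2,-1,-80,0,0,0,-1],[-2,-1,-100,0,0,0,-1],[-2,-1,-110,0,0,0,-1],[-2,-1,-112,0,0,0,-1],[-2,-1,-112,0,0,0,-0.2],[-2,-1,-112,0,0,0,0.3],[-2,-1,-112,0,0,0,0.6]]]' 25
python3 -m crank '[[[0,0,0,0,0,0,1],[0,0,0,0,0,0,1],[0,0,0,0,0,0,1],[0,0,0,0,0,0,1]]]' 50
```

```text
time_s: 29.55
ee_pos: [0.5558, -0.2065, 0.0045]
ee_rot: [[-0.912, -0.41, 0.001], [-0.41, 0.912, -0.001], [-0.001, -0.002, -1.0]]
contact_force: [-0.8, 1.2, 1.3]
finger_gap: 0.575
finger_force: 26.2
time_s: 29.95
ee_pos: [0.5559, -0.2065, 0.0047]
ee_rot: [[-0.912, -0.41, 0.001], [-0.41, 0.912, -0.002], [-0.001, -0.002, -1.0]]
contact_force: [-1.2, 1.1, 5.9]
finger_gap: 0.567
finger_force: 51.4
```

```bash
python3 -m crank '[[[0,0,0,0,0,0,-0.3],[0,0,-1,0,0,0,-0.3],[0,0,-3,0,0,0,-0.3],[0,0,-3,0,0,0,-0.3],[0,0,-3,0,0,0,1],[0,0,-3,0,0,0,1],[0,0,-3,0,0,0,1],[0,0,-3,0,0,0,1]]]' 50
python3 -m crank '[[[0,0,0,0,0,0,1],[0,0,10,0,0,0,1],[0,0,30,0,0,0,1],[0,0,70,0,0,0,1],[0,0,115,0,0,0,1],[0,0,160,0,0,0,1],[0,0,190,0,0,0,1],[0,0,190,0,0,0,1]]]'
```

```text
time_s: 30.75
ee_pos: [0.5548, -0.206, -0.0001]
ee_rot: [[-0.912, -0.41, -0.001], [-0.41, 0.912, -0.0], [0.001, 0.0, -1.0]]
contact_force: [0.4, -1.3, 1.1]
finger_gap: 0.57
finger_force: 53.5
time_s: 31.55
ee_pos: [0.5572, -0.2072, 0.1958]
ee_rot: [[-0.912, -0.41, 0.007], [-0.41, 0.912, -0.005], [-0.004, -0.007, -1.0]]
contact_force: [0.8, -0.3, -1.9]
finger_gap: 0.572
finger_force: 53.2
```

```bash
python3 -m crank '[[[0,-48,15,0,0,-0.1,1],[0,-96,30,0,0,-0.2,1],[0,-144,30,0,0,-0.3,1],[0,-192,30,0,0,-0.33,1],[0,-192,30,0,0,-0.33,1],[0,-192,30,0,0,-0.33,1],[0,-192,30,0,0,-0.33,1],[0,-192,30,0,0,-0.33,1]]]'
python3 - <<'E'
from wr import *
o,p=shot('w22.png'); print(o['ee_pos'],o['contact_force'])
print([([round(float(v),1) for v in d['bbox']],round(float(d['conf']),2)) for d in recognise(p,'long_rack')[:2]])
cv2.imwrite('pics/w22c.png',cv2.resize(p['image'][0:400,140:500],None,fx=1.5,fy=1.5,interpolation=cv2.INTER_CUBIC))
E
```

```text
time_s: 32.35
ee_pos: [0.5547, -0.3961, 0.2191]
ee_rot: [[-0.996, -0.094, -0.002], [-0.094, 0.996, 0.002], [0.002, 0.002, -1.0]]
contact_force: [1.2, -0.8, -2.2]
finger_gap: 0.569
finger_force: 53.4
[ 0.55471739 -0.39612524  0.21910322] [ 1.15403603 -0.8045439  -2.18393529]
[([246.5, 0.0, 395.6, 182.1], 0.97), ([598.6, 133.0, 640.0, 243.7], 0.3)]
```

View pics/w22c.png

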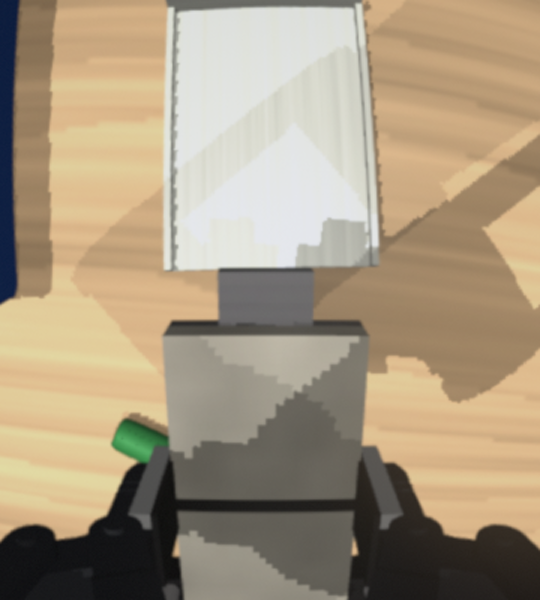

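Run:
```python
from wr import *
np.set_printoptions(precision=4,suppress=True)
o,p=shot('w23.png'); R=T(o['ee_rot']); e=T(o['ee_pos']); print(e)
f=lambda u,v,z: wback(o,p,(u/1.5+140,v/1.5),z)
h=e[2]+.015
for uv in [(267,505),(178,506),(356,504),(165,335),(368,333)]: print('pad',(f(*uv,h)-e[:2])@R[:2,:2])
pts=[(178,9,-79.7,-1),(357,7,-79.7,1),(176,269,79.7,-1),(369,266,79.7,1)]
def r(a):
    out=[]
    for u,v,x,s in pts:
        x=x/1e3; y=s*a[3]; z=.014+(x+.0797)*.268
        out.append(f(u,v,z)-[a[0]+np.cos(a[2])*x-np.sin(a[2])*y,a[1]+np.sin(a[2])*x+np.cos(a[2])*y])
    return np.concatenate(out)
s=least_squares(r,[.443,-.405,.09,.055]); print(s.x,s.fun*1e3)
x,y,t,_=s.x; t_tool=np.arctan2(R[1,1],R[0,1])-np.pi/2; print('yaw tool',t_tool,'turn',t-t_tool)
c,sn=np.cos(t),np.sin(t); u=T([c*.9659,sn*.9659,.2588]); n=T([-c*.2588,-sn*.2588,.9659]); yy=T([-sn,c,0])
home=T([x-.0198*c,y-.0198*sn,.030]); print('u',u,'n',n,'y',yy,'home',home)
```

```text
[ 0.555  -0.3964  0.2198]
pad [-0.0018  0.001 ]
pad [-0.0025 -0.0235]
pad [-0.0019  0.0255]
pad [ 0.0465 -0.0237]
pad [0.0469 0.0254]
[ 0.4407 -0.4034  0.1099  0.0547] [-0.6423 -0.7637 -0.6832  0.6147  0.6383  0.7632  0.6872 -0.6142]
yaw tool 0.09394261661921144 turn 0.015946937430384417
u [0.9601 0.1059 0.2588] n [-0.2572 -0.0284  0.9659] y [-0.1097  0.994   0.    ] home [ 0.421  -0.4056  0.03  ]
```

```bash
python3 -m crank '[[[-45,-3,-10,0.009,-0.08,0.016,1],[-90,-7,-40,0.018,-0.17,0.016,1],[-129,-10,-70,0.0287,-0.26,0.016,1],[-129,-10,-105,0.0287,-0.26,0.016,1],[-129,-10,-105,0.0287,-0.26,0.016,1],[-129,-10,-105,0.0287,-0.26,0.016,1],[-129,-10,-105,0.0287,-0.26,0.016,1],[-129,-10,-105,0.0287,-0.26,0.016,1]]]'
python3 -m crank '[[[0,0,-35,0,0,0,1],[0,0,-61,0,0,0,1],[0,0,-61,0,0,0,1],[0,0,-61,0,0,0,1],[0,0,-61,0,0,0,1],[0,0,-61,0,0,0,1],[0,0,-61,0,0,0,1],[0,0,-61,0,0,0,1]]]'
```

```text
time_s: 33.3
ee_pos: [0.4279, -0.4089, 0.1174]
ee_rot: [[-0.96, -0.111, 0.258], [-0.107, 0.994, 0.027], [-0.259, -0.001, -0.966]]
contact_force: [0.6, 1.0, -1.8]
finger_gap: 0.566
finger_force: 53.4
time_s: 34.1
ee_pos: [0.4258, -0.4083, 0.0545]
ee_rot: [[-0.96, -0.108, 0.256], [-0.104, 0.994, 0.03], [-0.258, 0.002, -0.966]]
contact_force: [0.2, -1.1, -1.8]
finger_gap: 0.569
finger_force: 53.4
```

```bash
python3 -m crank '[[[2.4,1,-9,0,0,0,1],[4,2,-15,0,0,0,1],[4.7,2,-18,0,0,0,1],[4.7,2,-18.4,0,0,0,1],[4.7,2,-18.4,0,0,0,1],[4.7,2,-18.4,0,0,0,1],[4.7,2,-18.4,0,0,0,1],[4.7,2,-18.4,0,0,0,1]]]'
python3 -m crank '[[[0.3,0,-1,0,0,0,1],[0.5,0,-2,0,0,0,1],[0.5,0,-2,0,0,0,1],[0.5,0,-2,0,0,0,1]]]'
python3 -m crank '[[[0.3,0,-1,0,0,0,1],[0.3,0,-1,0,0,0,1],[0.3,0,-1,0,0,0,1]]]'
```

```text
time_s: 34.9
ee_pos: [0.4304, -0.406, 0.0356]
ee_rot: [[-0.961, -0.108, 0.256], [-0.104, 0.994, 0.03], [-0.258, 0.003, -0.966]]
contact_force: [0.7, -0.1, -3.0]
finger_gap: 0.572
finger_force: 53.4
time_s: 35.3
ee_pos: [0.4308, -0.4058, 0.0332]
ee_rot: [[-0.961, -0.109, 0.256], [-0.104, 0.994, 0.031], [-0.258, 0.003, -0.966]]
contact_force: [0.5, 0.1, -2.5]
finger_gap: 0.571
finger_force: 53.4
time_s: 35.6
ee_pos: [0.4311, -0.4058, 0.0323]
ee_rot: [[-0.961, -0.108, 0.256], [-0.104, 0.994, 0.031], [-0.258, 0.003, -0.966]]
contact_force: [-0.4, -0.3, -2.2]
finger_gap: 0.569
finger_force: 53.4
```

```bash
python3 -m crank '[[[0.3,0,-1,0,0,0,1],[0.3,0,-1,0,0,0,1],[0.3,0,-1,0,0,0,1]]]'
```

```text
time_s: 35.9
ee_pos: [0.4312, -0.4059, 0.0321]
ee_rot: [[-0.961, -0.109, 0.256], [-0.104, 0.994, 0.031], [-0.257, 0.003, -0.966]]
contact_force: [-5.5, 3.9, 7.2]
finger_gap: 0.569
finger_force: 54.6
```

Contact. Slide down-slope about 10 mm, then in 1 mm steps.

```bash
python3 -m crank '[[[-2.9,-0.3,-0.6,0,0,0,1],[-5.8,-0.6,-1.4,0,0,0,1],[-8.6,-0.9,-2.2,0,0,0,1],[-8.6,-0.9,-2.2,0,0,0,1],[-8.6,-0.9,-2.2,0,0,0,1],[-8.6,-0.9,-2.2,0,0,0,1]]]'
python3 -m crank '[[[-1,-0.1,-0.3,0,0,0,1],[-2,-0.2,-0.5,0,0,0,1],[-2,-0.2,-0.5,0,0,0,1],[-2,-0.2,-0.5,0,0,0,1]]]'
python3 -m crank '[[[-1,-0.1,-0.3,0,0,0,1],[-1,-0.1,-0.3,0,0,0,1],[-1,-0.1,-0.3,0,0,0,1],[-1,-0.1,-0.3,0,0,0,1]]]'
```

```text
time_s: 36.5
ee_pos: [0.4231, -0.4077, 0.03]
ee_rot: [[-0.96, -0.108, 0.257], [-0.104, 0.994, 0.029], [-0.259, 0.001, -0.966]]
contact_force: [0.7, 0.0, 5.8]
finger_gap: 0.57
finger_force: 54.3
time_s: 36.9
ee_pos: [0.4213, -0.4079, 0.0295]
ee_rot: [[-0.96, -0.108, 0.257], [-0.104, 0.994, 0.029], [-0.259, 0.001, -0.966]]
contact_force: [1.0, 0.5, 5.3]
finger_gap: 0.569
finger_force: 54.3
time_s: 37.3
ee_pos: [0.4204, -0.408, 0.0292]
ee_rot: [[-0.96, -0.108, 0.257], [-0.104, 0.994, 0.029], [-0.259, 0.001, -0.966]]
contact_force: [1.7, 1.0, 6.1]
finger_gap: 0.569
finger_force: 54.3
```

```bash
python3 -m crank '[[[-1,-0.1,-0.3,0,0,0,1],[-1,-0.1,-0.3,0,0,0,1],[-1,-0.1,-0.3,0,0,0,1],[-1,-0.1,-0.3,0,0,0,1]]]'
python3 -m crank '[[[-1,-0.1,-0.3,0,0,0,1],[-1,-0.1,-0.3,0,0,0,1],[-1,-0.1,-0.3,0,0,0,1],[-1,-0.1,-0.3,0,0,0,1]]]'
```

```text
time_s: 37.7
ee_pos: [0.4201, -0.408, 0.0292]
ee_rot: [[-0.96, -0.108, 0.258], [-0.104, 0.994, 0.029], [-0.26, 0.001, -0.966]]
contact_force: [5.0, 1.6, 4.9]
finger_gap: 0.567
finger_force: 54.1
time_s: 38.1
ee_pos: [0.4201, -0.4081, 0.0292]
ee_rot: [[-0.96, -0.108, 0.26], [-0.104, 0.994, 0.029], [-0.261, 0.0, -0.965]]
contact_force: [10.7, 1.2, 4.5]
finger_gap: 0.568
finger_force: 53.9
```

```bash
python3 -m crank '[[[0.5,0,0.1,0,0,0,0],[0.5,0,0.1,0,0,0,-0.3],[0.5,0,0.1,0,0,0,-0.4],[0.5,0,0.1,0,0,0,-0.4],[-2,0,9.7,0,0,0,-0.4],[-7.7,-0.8,29,0,0,0,-0.4],[-15,-1.7,58,0,0,0,-0.5],[-15,-1.7,95,0,0,0,-0.5]]]'
python3 -m crank '[[[30,40,30,-0.014,0.13,0,-0.5],[60,80,60,-0.029,0.26,0,-0.5],[100,80,60,-0.029,0.26,0,-0.5],[120,80,60,-0.029,0.26,0,-0.5],[120,80,60,-0.029,0.26,0,-0.5],[120,80,60,-0.029,0.26,0,-0.5]]]'
python3 - <<'E'
from wr import *
np.set_printoptions(precision=4,suppress=True)
o,p=shot('w24.png'); s=camera('side'); t=camera('top'); print(o['ee_pos'])
B=lambda q,n:[([round(float(v),1) for v in d['bbox']],round(float(d['conf']),2)) for d in recognise(q,n)[:1]]
for n in 'small_piston large_piston short_pad long_pad grease_tin'.split(): print(n,'side',B(s,n),'wrist',B(p,n))
# predicted side bbox for parts at home
def pad(rx,ry,t,hx,hz,L,main):
    c,sn=np.cos(t),np.sin(t); u=T([c*.9659,sn*.9659,.2588]); n=T([-c*.2588,-sn*.2588,.9659]); y=T([-sn,c,0])
    o=T([rx+hx*c,ry+hx*sn,hz]); P=[o+a*u/1e3+b*y/1e3+h*n/1e3 for a,b,h in [(i*main/2,j*25,k) for i in(-1,1) for j in(-1,1) for k in (0,15)]+[(i*L/2,j*12,k) for i in(-1,1) for j in(-1,1) for k in (0,6)]]
    q=proj('side',P); return q.min(0),q.max(0)
print('pred short',pad(.4889,.0128,-.0732,-.013,.0254,88,64)); print('pred long',pad(.4407,-.4034,.1099,-.0198,.030,124,96))
E
```

```text
time_s: 38.9
ee_pos: [0.4012, -0.4079, 0.1226]
ee_rot: [[-0.961, -0.108, 0.254], [-0.102, 0.994, 0.033], [-0.256, 0.006, -0.967]]
contact_force: [0.4, -0.7, -0.2]
finger_gap: 0.752
finger_force: 0.0
time_s: 39.5
ee_pos: [0.5223, -0.3286, 0.1825]
ee_rot: [[-0.994, -0.109, -0.002], [-0.109, 0.994, 0.002], [0.002, 0.003, -1.0]]
contact_force: [0.3, -1.1, -0.1]
finger_gap: 0.75
finger_force: 0.0
[ 0.5223 -0.3286  0.1825]
small_piston side [([318.4, 212.5, 329.0, 224.9], 0.62)] wrist []
large_piston side [] wrist []
short_pad side [([255.3, 243.9, 281.3, 258.9], 0.69)] wrist [([612.8, 174.8, 640.0, 258.1], 0.65)]
long_pad side [([186.0, 374.5, 268.6, 429.0], 0.89)] wrist [([188.1, 21.7, 265.6, 165.9], 0.84)]
grease_tin side [([369.6, 249.0, 397.2, 280.2], 0.56)] wrist [([525.6, 355.9, 571.3, 410.9], 0.95)]
pred short (array([256.6623, 238.5933]), array([296.8358, 261.9531]))
pred long (array([186.7469, 376.5475]), array([268.3665, 427.1   ]))
```

```bash
python3 -c "
from bench import order
print(order.close_job())"
```

```text
the job is handed in; nothing more can be done
None
```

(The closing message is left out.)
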